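# Put the mixed-up engine parts back with their mates

### The arm

A 6-joint arm with a two-finger parallel gripper is mounted at the origin on the work surface. World frame = base frame: x ahead of the robot, y to its left, z up, the work surface at z = 0. Lengths are in mm, angles in rad, forces in N, time in s.
With the tool pointing down it reaches from about 300 to 850 mm from the base axis. Payload 5.4 kg.
Tool frame: the origin (TCP) lies at the very end of the fingers, on their centre line; the grasp point (between the pads) lies 19 mm behind it; x points along the fingers, z is the direction in which the jaws open and shut, and the axes are right-handed (so a half turn about x gives the same grasp; the last joint's range is limited). The gripper opens to 85 mm and grips with 20 to 120 N. Pads are 22 mm wide; open, the fingers measure 114 mm over their backs; the gripper's body (76 mm by 85 mm) begins 54 mm behind the grasp point. The pads swing forward as they close: fully open they stand 13 mm farther back than shut.
Start: joints at [0.93, 0.158, 1.597, -0, 1.386, -0.21], TCP at [240.126, 522.442, 231.299] pointing down, gripper open.
Joint ranges: [-2.91, 2.91], [-0.94, 2.29], [0.18, 2.7], [-1.29, 4.43], [0.17, 2.64], [-3, 3]. Speed limits (rad/s): [2.57, 2.57, 3.14, 3.14, 3.14, 3.14].

### API

Orientations are given as a rotation vector (axis times angle).
In Python, from bench import manip gives the robot as it stands. The module is installed in compiled form; this text tells all that it offers.
- The arm moves only by the shell command python3 -m handwheel 'ROWS' [FORCE]. ROWS is JSON, a list of rows, each a list of 5 numbers: the finger opening in mm, from 0 to 85.4, then the shift along the tool's x, y, z in mm, then the turn about the tool's x in degrees. In form: [[hand, dx, dy, dz, twist], ...]. A call has 1 to 5 rows; each row shifts and turns the commanded pose from where the row before left it, along the tool's axes as they then stand; what a row does not reach is not made up. A row lasts 1/12 s, in which the tool goes at most 41.7 mm and 7.16 degrees, less where a joint would pass 70% of its speed; a pose out of reach is approached as far as the arm can. A call with a gripper value outside its range is refused whole. The fingers move at their own pace and stop on an object; FORCE is the grip in N (left out, the last holds). Time passes only in rows, so rows that do not move let the fingers close. It gives the time, the measured TCP pose, the force and the opening at its end, in the units of the state.
- manip.get_state(): the state, without advancing time (a new reading comes with each control period).
- manip.grab_frame(name): name is "side" or "top"; returns a dict with "img" (400x640x3 uint8, red, green, blue), "fovy" (degrees; the focal length in pixels is half the picture's height over the tangent of half this angle, whatever the lens; pixels are square), "cx", "cy" (the principal point, pixels), "rvec" (rotation vector, rad) and "tvec" (3), from world to camera coordinates, as OpenCV has them. Camera axes: x right, y down, z forward; pixel columns grow to the right and rows downward; lengths in mm; the calibration is good to about 2 mm. A picture is of the moment at which its call begins. There is no depth.
- manip.job_done(): hands the job in, once; it reports no verdict.
The state is a dict: "t": time; "q": joint angles; "qvel": joint speeds; "joint_torque": joint torques, N m; "tcp_pos": TCP position; "ee_rot": TCP orientation; "contact_force": force on the tool from outside, world axes, zero at the start; "ft_torque": the same for the moment, N m; "gripper_width": finger opening in mm.
Only numpy, scipy, OpenCV 4.12 (cv2) and the standard library are available. Lean on these libraries where they do the work, as an engineer would, in place of code of your own. Each camera call takes 0.05 s, during which the arm holds its last target.

### The job

The piston, the gear and the bearing were put down in the wrong trays: put the piston in the tray with the connecting rod, the gear in the tray with the gear shaft and the bearing in the tray with the bearing housing, each upright in the middle of its black rubber disc, as they stand now, and let go. Every tray holds only one of them at a time, so park one on the disc of the empty spare tray on the way. Leave the big nut and the socket that stand between the trays where they are.

Things in the scene. Friction and masses are not known exactly. Their poses are not given: they have to be found in the camera images.
- piston_center (a point): Aluminium piston, standing crown up: plain smooth cylinder 56 mm across, 46 mm tall, three dark ring grooves near the top, about 0.22 kg. Point at its centre, 23 mm above its underside, z up. At the start it stands on the disc of the tray with the gear shaft. It is round: its yaw means nothing.
- gear_center (a point): Steel gear wheel lying flat: toothed rim 56 mm across (can be gripped as a 55 mm cylinder over its full height), 32 mm tall, small dark bore, about 0.32 kg. Point at its centre, 16 mm above its underside, z up. At the start it lies on the disc of the tray with the bearing housing.
- bearing_center (a point): Steel ball bearing lying flat: smooth cylinder 50 mm across, 28 mm tall, ring of balls and dark bore on its top, about 0.25 kg. Point at its centre, 14 mm above its underside, z up. At the start it lies on the disc of the tray with the connecting rod.
- rod_tray_spot (a point): Home of the piston: far half holds a connecting rod (two eyes joined by a bar, 105 mm long, 20 mm high). Fixed grey sheet-metal tray 165 x 105 mm, rim 9 mm high. Point: middle of the top of its flat black rubber disc (80 mm across, top 7 mm above the bench) in the half nearer the robot. z up, x along the tray's long side to its far half, y across. The mate is fixed, over 50 mm beyond the point.
- shaft_tray_spot (a point): Home of the gear: far half holds a gear shaft (stepped steel bar across the tray, 94 mm long, 28 mm high). Fixed grey sheet-metal tray 165 x 105 mm, rim 9 mm high. Point: middle of the top of its flat black rubber disc (80 mm across, top 7 mm above the bench) in the half nearer the robot. z up, x along the tray's long side to its far half, y across. The mate is fixed, over 50 mm beyond the point.
- housing_tray_spot (a point): Home of the bearing: far half holds a bearing housing (pale painted flange 60 x 84 mm with round boss, 22 mm high). Fixed grey sheet-metal tray 165 x 105 mm, rim 9 mm high. Point: middle of the top of its flat black rubber disc (80 mm across, top 7 mm above the bench) in the half nearer the robot. z up, x along the tray's long side to its far half, y across. The mate is fixed, over 50 mm beyond the point.
- spare_tray_spot (a point): The spare, empty tray: no part in its far half, bare disc at the start. Fixed grey sheet-metal tray 165 x 105 mm, rim 9 mm high. Point: middle of the top of its flat black rubber disc (80 mm across, top 7 mm above the bench) in the half nearer the robot. z up, x along the tray's long side to its far half, y across. 
- nut_center (a point): Bystander: large dark steel hexagon nut, 36 mm across flats, 18 mm tall, loose on the bench between two trays. Point at its centre, 9 mm above the bench.
- socket_center (a point): Bystander: steel wrench socket standing upright, 26 mm across, 40 mm tall, loose on the bench between two trays. Point at its centre, 20 mm above the bench.
Mind the look-alikes: they are no part of the job. Leave any turquoise look-alike of the part that bears gear_center alone.

How it is judged:
By the outcome, as a careful person would: the job done as asked, in the order asked, and still so for the second after the job is handed in, with the robot touching nothing.
It also fails if it takes over 112 s, if anything falls off the work surface, if the arm or the gripper's body presses on something with over 40 N, if the wrist force passes 120 N, or if a joint passes its speed limit or range.

## Working session

There is one attempt and no reset: what is moved stays moved. The work goes in short steps, Python scripts to look and compute and a shell command to move; the robot and the scene stay as the last step left them, time stands still between calls to the robot, and variables do not carry over. Pictures are saved under pics/ and viewed, and the job is handed in when it is done.

```bash
mkdir -p pics
python3 - <<'E'
from bench import manip
import cv2,numpy as np
print(manip.get_state())
for n in("side","top"):
    f=manip.grab_frame(n); cv2.imwrite(f"pics/{n}0.png",f["img"][:,:,::-1]); print(n,{k:v for k,v in f.items() if k!="img"})
    np.save(n+"0.npy",f,allow_pickle=True)
E
```

```text
{'t': 0.0, 'q': array([ 9.29867525e-01,  1.59059181e-01,  1.59823777e+00,  1.61774472e-05,
        1.38621468e+00, -2.10091248e-01]), 'qvel': array([ 0.00029488, -0.00262146,  0.00055923,  0.00038338, -0.00114214,
       -0.00016643]), 'joint_torque': array([ 6.15845329e-04, -3.96003342e+01, -3.31431055e+01, -1.88689546e-04,
        8.46515031e-03, -6.70436430e-05]), 'tcp_pos': array([239.77823341, 521.95335409, 230.3084433 ]), 'ee_rot': array([-0.88703446,  1.38459721,  0.88594867]), 'contact_force': array([-0.11011507,  0.21922323, -0.52746559]), 'ft_torque': array([-0.02205278, -0.00757354, -0.00254   ]), 'gripper_width': 85.53954524224312}
side {'fovy': 54.911977945838416, 'cx': 324.6700863575116, 'cy': 201.1161957728901, 'rvec': array([ 1.99033717, -0.80477797,  0.46590791]), 'tvec': array([-358.88329043,  201.32095321,  736.56188637])}
top {'fovy': 55.864197886083815, 'cx': 322.7729082994163, 'cy': 198.4379446660933, 'rvec': array([ 2.21877664, -2.16743   ,  0.05193231]), 'tvec': array([  0.78705594, 468.04836477, 753.97690612])}
```

View pics/side0.png

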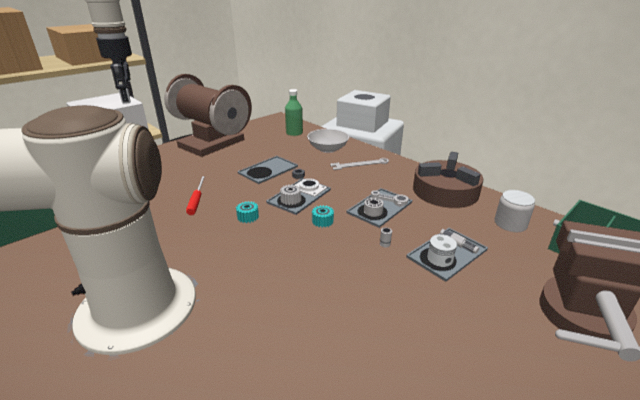

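View pics/top0.png

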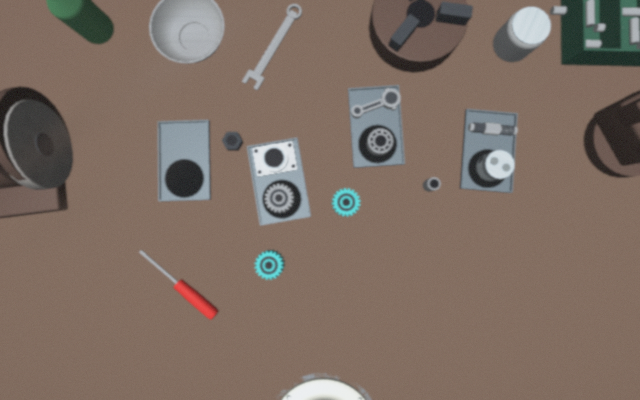

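```bash
cat > h.py <<'E'
import numpy as np,cv2
def load(n): return np.load(n,allow_pickle=True).item()
def cam(f):
    R,_=cv2.Rodrigues(np.array(f["rvec"]));t=np.array(f["tvec"]);F=200/np.tan(np.radians(f["fovy"]/2));return R,t,F
def ray(f,uv,z):
    R,t,F=cam(f);uv=np.atleast_2d(np.array(uv,float))
    d=np.c_[(uv[:,0]-f["cx"])/F,(uv[:,1]-f["cy"])/F,np.ones(len(uv))]@R
    c=-R.T@t
    return (c+d*((z-c[2])/d[:,2])[:,None])
def proj(f,P):
    R,t,F=cam(f);p=np.atleast_2d(P)@R.T+t
    return np.c_[p[:,0]/p[:,2]*F+f["cx"],p[:,1]/p[:,2]*F+f["cy"]]
def circ(P):
    A=np.c_[2*P,np.ones(len(P))];s=np.linalg.lstsq(A,(P**2).sum(1),rcond=None)[0];return s[:2],np.sqrt(s[2]+s[:2]@s[:2])
E
python3 - <<'E'
from h import *
f=load("top0.npy");R,t,F=cam(f);print("cam",-R.T@t)
im=f["img"]
cv2.imwrite("pics/topzoomA.png",cv2.resize(im[70:240,150:340],None,fx=4,fy=4,interpolation=cv2.INTER_CUBIC)[:600,:800,::-1])
cv2.imwrite("pics/topzoomB.png",cv2.resize(im[80:225,335:530],None,fx=4,fy=4,interpolation=cv2.INTER_CUBIC)[:600,:800,::-1])
hsv=cv2.cvtColor(im,cv2.COLOR_RGB2HSV)
for p in[(165,140),(185,178),(235,141),(293,205),(278,198),(398,160),(512,170),(490,180),(300,300),(298,212),(379,141),(498,158)]:print(p,im[p[1],p[0]],hsv[p[1],p[0]])
E
```

```text
cam [428.46587274   8.05898984 777.11203489]
(165, 140) [144 157 166] [102  34 166]
(185, 178) [39 42 42] [90 18 42]
(235, 141) [64 65 68] [113  15  68]
(293, 205) [45 48 48] [90 16 48]
(278, 198) [67 69 73] [110  21  73]
(398, 160) [139 151 161] [104  35 161]
(512, 170) [185 196 203] [102  23 203]
(490, 180) [78 79 84] [115  18  84]
(300, 300) [133 110  98] [ 10  67 133]
(298, 212) [155 169 180] [103  35 180]
(379, 141) [46 48 52] [110  29  52]
(498, 158) [199 210 215] [ 99  19 215]
```

Run:
```python
from h import *
f=load("side0.npy");R,t,F=cam(f);print("cam",-R.T@t)
im=f["img"]
cv2.imwrite("pics/sidezoom.png",cv2.resize(im[145:285,230:500],None,fx=2.9,fy=2.9,interpolation=cv2.INTER_CUBIC)[:600,:800,::-1])
```

```text
cam [-114.8318609  -625.46613701  554.4876103 ]
```

View pics/topzoomA.png

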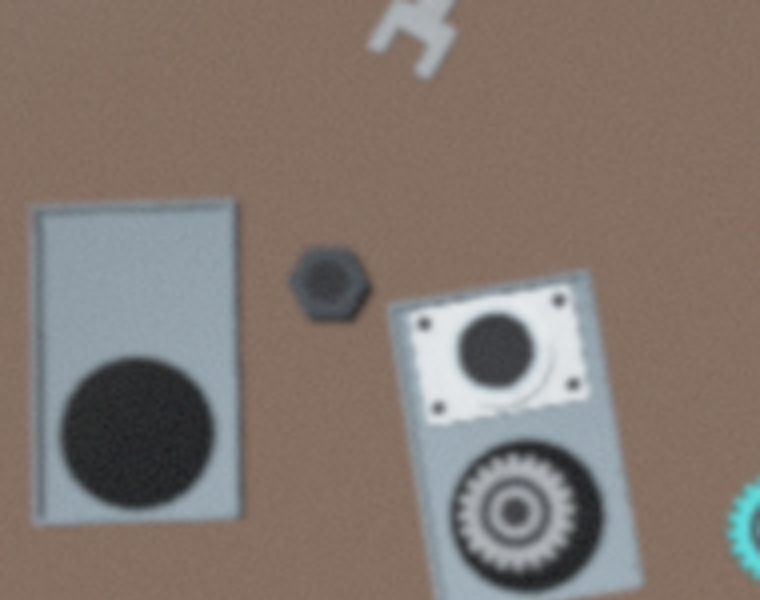

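View pics/topzoomB.png

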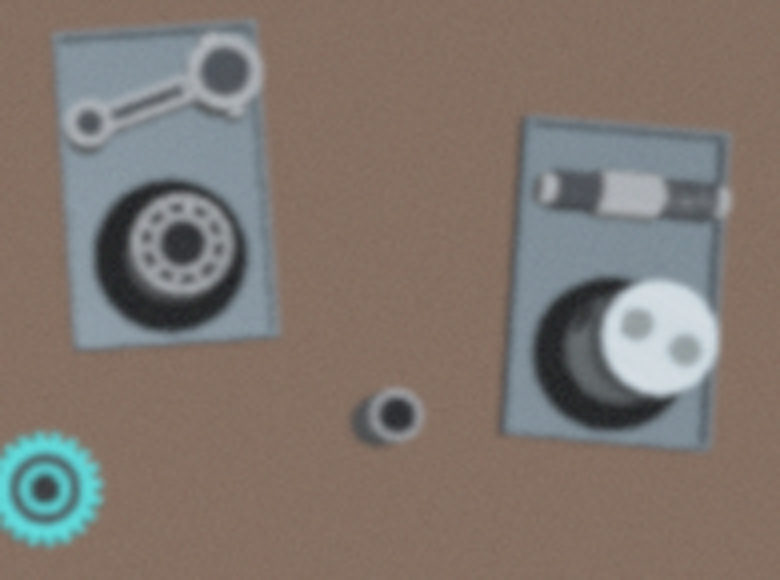

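View pics/sidezoom.png

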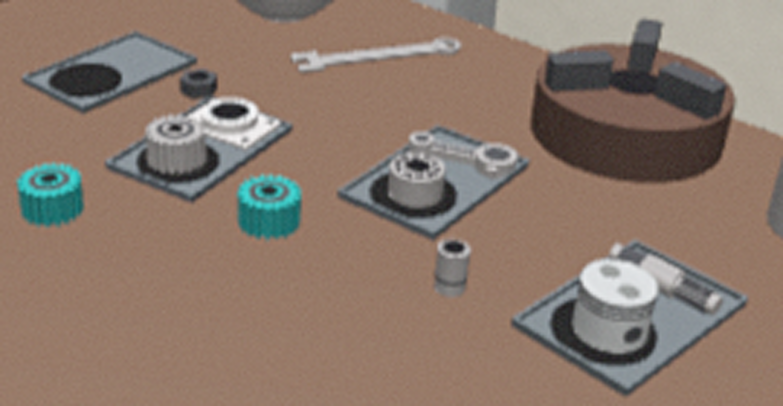

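```bash
cat >> h.py <<'E'
def radial(f,c,z,r0,r1,sign,chan=None):
    """sub-pixel edge radius per direction around world centre c on plane z; robust circle fit"""
    g=cv2.cvtColor(f["img"],cv2.COLOR_RGB2GRAY).astype(np.float32) if chan is None else chan.astype(np.float32)
    c=np.array(c,float)
    for it in range(6):
        th=np.radians(np.arange(0,360,3));r=np.arange(r0,r1,0.25)
        P=np.stack([c[0]+np.outer(np.cos(th),r),c[1]+np.outer(np.sin(th),r),np.full((len(th),len(r)),z)],-1)
        uv=proj(f,P.reshape(-1,3)).astype(np.float32).reshape(len(th),len(r),2)
        v=cv2.remap(g,uv[...,0],uv[...,1],cv2.INTER_LINEAR);v=cv2.GaussianBlur(v,(0,0),4,sigmaY=0.01)
        d=np.gradient(v,axis=1)*sign;k=d[:,6:-6].argmax(1)+6
        ok=d[np.arange(len(th)),k]>0.35*np.percentile(d.max(1),75)
        Q=P[np.arange(len(th)),k,:2][ok]
        for _ in range(8):
            cc,R=circ(Q);e=abs(np.hypot(*(Q-cc).T)-R);m=e<max(1.2,1.5*np.median(e))
            if m.all():break
            Q=Q[m]
        c=cc
    return c,R,len(Q),np.sqrt(np.mean(e**2))
E
cat > m.py <<'E'
from h import *
f=load("top0.npy")
D=dict(spare=(184,178),housing=(282,198),rod=(378,143),shaft=(487,168))
for k,uv in D.items():
    print(k,radial(f,ray(f,uv,7)[0,:2],7,32,48,1))
for k,(uv,z,R) in dict(gear=((278.5,198),39,28),bearing=((380.5,140.5),35,25),piston=((500,164),53,28)).items():
    print(k,radial(f,ray(f,uv,z)[0,:2],z,R-7,R+7,-1))
print("nut",ray(f,(232,141),18),"socket",ray(f,(434,183.5),40), "teal",ray(f,(346,202),32),ray(f,(268.5,265),32))
# trays: yaw
hsv=cv2.cvtColor(f["img"],cv2.COLOR_RGB2HSV)
br=((hsv[...,0]<25)&(hsv[...,1]>40)).astype(np.uint8)
n,lab,st,ce=cv2.connectedComponentsWithStats(1-br)
for k,uv in D.items():
    i=lab[uv[1]+ (0),uv[0]]; cs,_=cv2.findContours((lab==i).astype(np.uint8),0,2); P=ray(f,cs[0][:,0],9)[:,:2].astype(np.float32)
    r=cv2.minAreaRect(P);print(k,r, cv2.boxPoints(r).round().tolist())
E
python3 m.py
```

```text
spare (array([503.78346634, 297.91375052]), np.float64(39.18652628436178), 120, np.float64(0.2947263037101149))
housing (array([465.97237547,  96.75703832]), np.float64(39.11169262422715), 120, np.float64(0.3158075942993333))
rod (array([584.1784024 , -97.61213246]), np.float64(39.19586938405926), 120, np.float64(0.40674029218722824))
shaft (array([ 538.24751904, -323.58887488]), np.float64(39.309218549551304), 68, np.float64(0.3430328235198472))
gear (array([465.90439049,  97.6056628 ]), np.float64(27.855368897732806), 112, np.float64(0.554225902813477))
bearing (array([584.36815165, -99.17129404]), np.float64(25.676208789003354), 120, np.float64(0.24895230331889856))
piston (array([ 540.31181589, -327.43978535]), np.float64(27.99599136025517), 120, np.float64(0.35423825347004895))
nut [[580.17806331 198.93855246  18.        ]] socket [[ 500.83009706 -205.49240896   40.        ]] teal [[460.89742984 -34.41409724  32.        ]] [[333.7239625 114.9793287  32.       ]]
spare ((540.82470703125, 299.4304504394531), (169.36033630371094, 108.8991470336914), 2.6472368240356445) [[454.0, 350.0], [459.0, 241.0], [628.0, 249.0], [623.0, 358.0]]
housing ((502.1878967285156, 103.54856872558594), (168.93304443359375, 109.48699188232422), 11.325726509094238) [[409.0, 141.0], [430.0, 33.0], [596.0, 66.0], [574.0, 174.0]]
rod ((620.7860717773438, -94.07682037353516), (168.74002075195312, 109.13641357421875), 5.0713605880737305) [[532.0, -47.0], [542.0, -156.0], [710.0, -141.0], [700.0, -32.0]]
shaft ((575.1998901367188, -326.2801513671875), (111.06011199951172, 168.51914978027344), 86.14571380615234) [[487.0, -376.0], [656.0, -387.0], [663.0, -277.0], [495.0, -265.0]]
```

```bash
cat > m2.py <<'E'
from h import *
from scipy.spatial.transform import Rotation as Ro
from bench import manip
f=load("side0.npy")
for k,c,z,R,s in [("spare",(503.8,297.9),7,39.5,1),("housing",(466,97),7,39.5,1),("rod",(584,-97.6),7,39.5,1),("shaft",(538,-323.6),7,39.5,1),("gear",(466,97.6),39,28,-1),("bearing",(584.4,-99),35,25,-1),("piston",(540,-327),53,28,-1)]:
    print(k,proj(f,[*c,z])[0].round(1),radial(f,c,z,R-7,R+7,s))
s=manip.get_state();print(Ro.from_rotvec(s["ee_rot"]).as_matrix().round(3))
E
python3 m2.py
```

```text
spare [259.5 171.3] (array([499.99847453, 295.02993159]), np.float64(39.3019306746063), 74, np.float64(0.5203096439831725))
housing [291.3 198.9] (array([461.70426682,  93.50046908]), np.float64(39.59811990377387), 65, np.float64(0.4482603507328811))
rod [372.5 210.4] (array([580.56736746, -99.16964472]), np.float64(39.9757911030976), 60, np.float64(0.529370250669041))
shaft [437.7 257.3] (array([ 534.29241653, -325.29400594]), np.float64(39.7577049383428), 69, np.float64(0.4350506739138948))
gear [290.7 188.8] (array([462.72742748,  97.36732607]), np.float64(27.631242732669236), 52, np.float64(0.6246762096355608))
bearing [373.8 201.5] (array([ 580.64433918, -101.16866812]), np.float64(25.54235234997268), 67, np.float64(0.4718511166520586))
piston [443. 241.] (array([ 537.01219182, -328.68777241]), np.float64(28.061929411402847), 87, np.float64(0.42880787744511106))
[[-0.001 -0.909  0.418]
 [-0.001  0.418  0.909]
 [-1.     0.    -0.002]]
```

```bash
python3 -m handwheel '[[85,0,0,0,-6.2],[85,0,0,0,-6.2],[85,0,0,0,-6.2],[85,0,0,0,-6.1],[85,0,0,0,0]]' 40
cat > st.py <<'E'
from h import *
import sys
from scipy.spatial.transform import Rotation as Ro
from bench import manip
s=manip.get_state();R=Ro.from_rotvec(s["ee_rot"]).as_matrix()
print("t",round(s["t"],2),"tcp",s["tcp_pos"].round(1),"q",s["q"].round(2),"w",round(s["gripper_width"],1),"F",s["contact_force"].round(1));print("Y",R[:,1].round(3),"Z",R[:,2].round(3),"X",R[:,0].round(3))
if len(sys.argv)>3: print("tool shift to goal",(R.T@(np.array(sys.argv[1:4],float)-s["tcp_pos"])).round(1))
E
python3 st.py 464.5 97.5 150
```

```text
t: 0.52
tcp_pos: [239.9, 522.2, 230.7]
ee_rot: [-1.212, 1.209, 1.211]
contact_force: [-0.9, -0.4, 0.5]
gripper_width: 84.7
t 0.52 tcp [239.9 522.2 230.7] q [ 0.93  0.16  1.6  -0.    1.39 -0.64] w 84.7 F [-0.9 -0.4  0.5]
Y [-1.    -0.003  0.001] Z [-0.003  1.    -0.001] X [-0.001 -0.001 -1.   ]
tool shift to goal [  81.  -223.4 -425.3]
```

```bash
python3 -m handwheel '[[85,0,-18.6,-35.4,0],[85,0,-18.6,-35.4,0],[85,0,-18.6,-35.4,0],[85,0,-18.6,-35.4,0],[85,0,-18.6,-35.4,0]]' >/dev/null;python3 -m handwheel '[[85,0,-18.6,-35.4,0],[85,0,-18.6,-35.4,0],[85,0,-18.6,-35.4,0],[85,0,-18.6,-35.4,0],[85,0,-18.6,-35.4,0]]' >/dev/null;python3 -m handwheel '[[85,0,-18.6,-35.4,0],[85,0,-18.6,-35.4,0],[85,40,0,0,0],[85,40,0,0,0],[85,0,0,0,0]]'; python3 st.py 464.5 97.5 100
```

```text
t: 1.77
tcp_pos: [457.8, 97.1, 143.7]
ee_rot: [-1.198, 1.222, 1.217]
contact_force: [-1.8, -0.4, -1.7]
gripper_width: 85.1
t 1.77 tcp [457.8  97.1 143.7] q [-0.05 -0.02  1.97  0.    1.21 -1.62] w 85.1 F [-1.8 -0.4 -1.7]
Y [-1.     0.004  0.015] Z [0.005 1.    0.001] X [-0.015  0.001 -1.   ]
tool shift to goal [43.6 -7.4  0.4]
```

```bash
python3 -m handwheel '[[85,0,0,0,0],[85,0,0,0,0]]'>/dev/null; python3 st.py 464.5 97.5 100
python3 - <<'E'
from bench import manip
import cv2,numpy as np
for n in("side","top"):
    f=manip.grab_frame(n); np.save(n+"1.npy",f,allow_pickle=True)
    c=(200,150) if n=="side" else (180,100)
    cv2.imwrite(f"pics/{n}1.png",cv2.resize(f["img"][c[1]-50:c[1]+100,c[0]:c[0]+200,::-1],None,fx=4,fy=4))
E
```

```text
t 1.93 tcp [464.3  98.  153.1] q [-0.05 -0.03  1.96 -0.    1.21 -1.62] w 84.8 F [ 0.2 -0.5  0.8]
Y [-1.     0.    -0.002] Z [ 0.  1. -0.] X [ 0.002 -0.    -1.   ]
tool shift to goal [53.1 -0.1 -0.5]
```

View pics/side1.png

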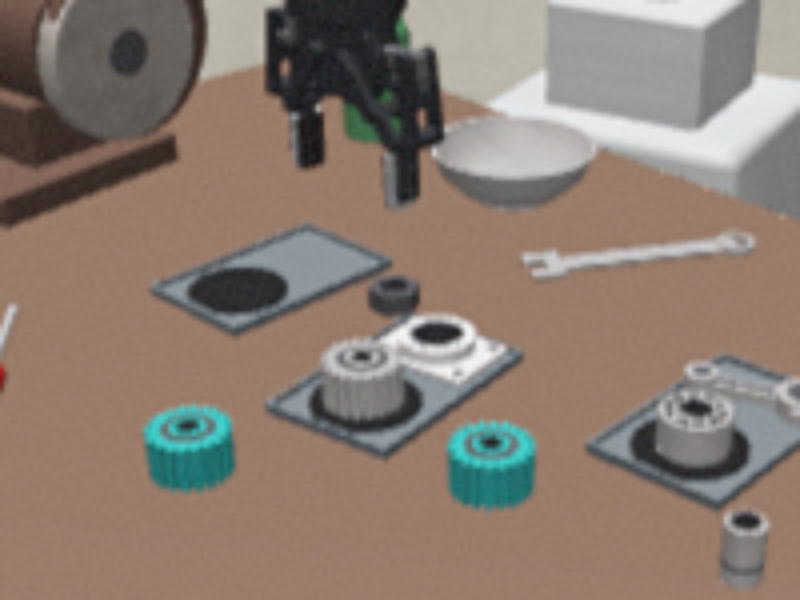

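View pics/top1.png

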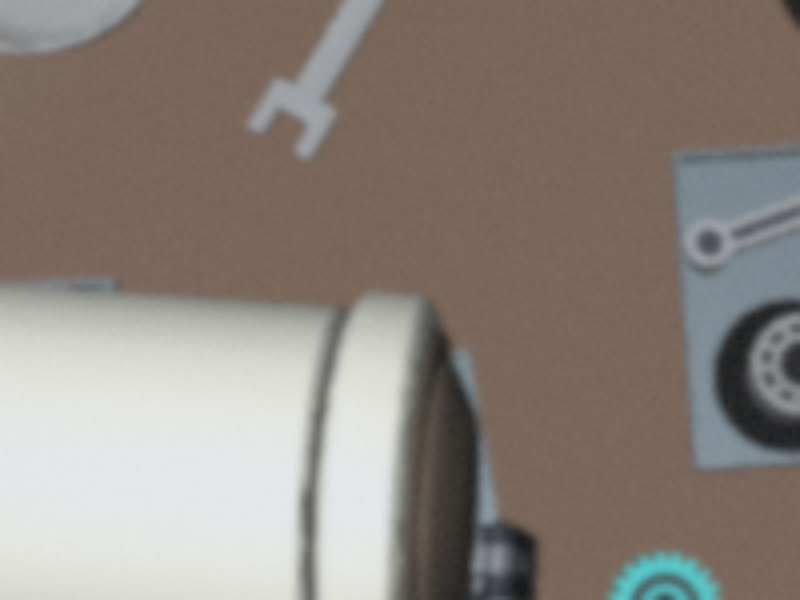

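```bash
python3 -m handwheel '[[85,30,0,0,0],[85,30,0,0,0],[85,30,0,0,0],[85,0,0,0,0],[85,0,0,0,0]]'>/dev/null; python3 st.py 464.5 97.5 8
python3 - <<'E'
from bench import manip
import cv2,numpy as np
for n in("side",):
    f=manip.grab_frame(n); np.save(n+"2.npy",f,allow_pickle=True)
    cv2.imwrite(f"pics/{n}2.png",cv2.resize(f["img"][130:230,230:360,::-1],None,fx=6,fy=6,interpolation=cv2.INTER_CUBIC))
E
```

```text
t 2.45 tcp [463.4  98.   62. ] q [-0.05  0.11  2.02 -0.    1.02 -1.62] w 85.0 F [-0.6  0.2  0.4]
Y [-1.    -0.001  0.001] Z [-0.001  1.     0.   ] X [-0.001  0.    -1.   ]
tool shift to goal [54.  -1.1 -0.5]
```

View pics/side2.png

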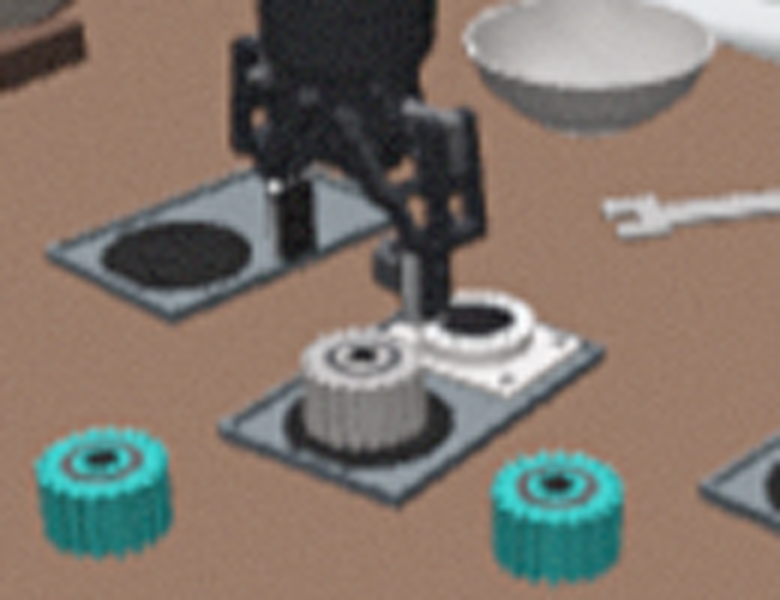

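Run:
```python
from h import *
f=load("side2.npy")
for z in(62,75):
  for y in(43,50,57,-43,-50,-57): print(z,y,((proj(f,[463.4,98+y,z])[0]-[230,130])*6).round(0))
```

```text
62 43 [298. 278.]
62 50 [288. 273.]
62 57 [279. 268.]
62 -43 [420. 343.]
62 -50 [431. 349.]
62 -57 [441. 355.]
75 43 [296. 253.]
75 50 [287. 248.]
75 57 [277. 243.]
75 -43 [419. 317.]
75 -50 [430. 323.]
75 -57 [441. 329.]
```

```bash
python3 -m handwheel '[[85,25,0,-0.5,0],[85,19,0,0,0],[85,9,0,0,0],[85,0,0,0,0],[85,0,0,0,0]]'; python3 -m handwheel '[[45,0,0,0,0],[45,0,0,0,0],[45,0,0,0,0],[45,0,0,0,0],[45,0,0,0,0]]' 50;python3 -m handwheel '[[45,0,0,0,0],[45,0,0,0,0],[45,0,0,0,0]]'; python3 st.py
```

```text
t: 2.92
tcp_pos: [464.9, 97.2, 9.9]
ee_rot: [-1.211, 1.207, 1.208]
contact_force: [-0.4, 0.2, 0.3]
gripper_width: 85.0
t: 3.33
tcp_pos: [464.9, 97.2, 10.0]
ee_rot: [-1.211, 1.207, 1.207]
contact_force: [-0.9, 1.6, 6.7]
gripper_width: 53.4
t: 3.58
tcp_pos: [464.9, 97.3, 10.0]
ee_rot: [-1.211, 1.207, 1.207]
contact_force: [-1.9, 0.3, 6.8]
gripper_width: 53.5
t 3.58 tcp [464.9  97.3  10. ] q [-0.05  0.21  2.03  0.    0.9  -1.62] w 53.5 F [-1.9  0.3  6.8]
Y [-1.    -0.    -0.003] Z [-0.  1.  0.] X [ 0.003  0.    -1.   ]
```

```bash
python3 -m handwheel '[[45,-10,0,0,0],[45,-30,0,0,0],[45,-30,0,0,0],[45,-20,0,0,0],[45,0,0,0,0]]'; python3 st.py 502.5 296.3 100;python3 - <<'E'
from bench import manip
import cv2,numpy as np
for n in("side",):
    f=manip.grab_frame(n); np.save(n+"3.npy",f,allow_pickle=True)
    cv2.imwrite(f"pics/{n}3.png",cv2.resize(f["img"][130:230,230:360,::-1],None,fx=6,fy=6,interpolation=cv2.INTER_CUBIC))
E
```

```text
t: 4.0
tcp_pos: [467.0, 97.1, 103.4]
ee_rot: [-1.214, 1.202, 1.202]
contact_force: [0.4, -0.7, -2.2]
gripper_width: 53.6
t 4.0 tcp [467.   97.1 103.4] q [-0.05  0.04  1.99 -0.    1.1  -1.62] w 53.6 F [ 0.4 -0.7 -2.2]
Y [-1.   -0.   -0.01] Z [-0.     1.    -0.001] X [ 0.01 -0.   -1.  ]
tool shift to goal [  3.6 -35.6 199.2]
```

View pics/side3.png

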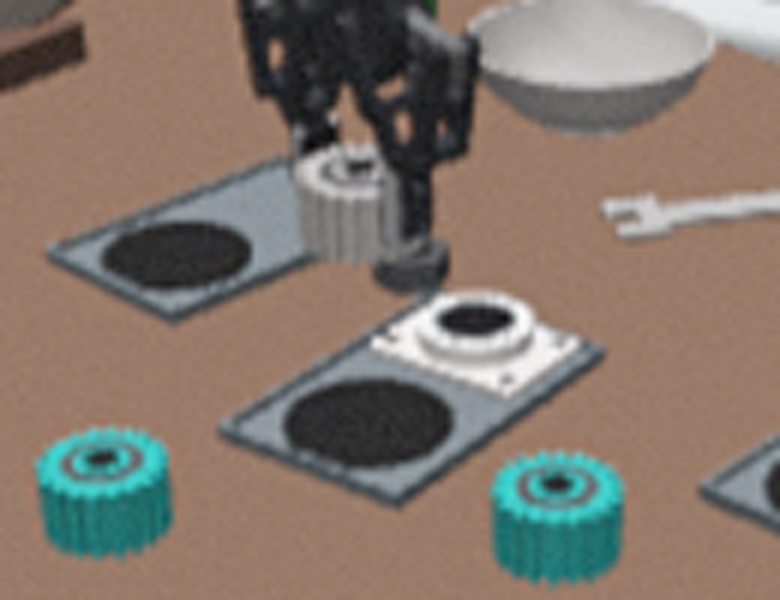

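```bash
python3 -m handwheel '[[45,0,-7.2,30,0],[45,0,-7.2,40,0],[45,0,-7.2,40,0],[45,0,-7.2,40,0],[45,0,-7.2,30,0]]'>/dev/null; python3 -m handwheel '[[45,0,0,19.2,0],[45,0,0,0,0],[45,0,0,0,0],[45,0,0,0,0]]';python3 st.py 502.5 296.3 12
```

```text
t: 4.8
tcp_pos: [498.0, 295.4, 96.3]
ee_rot: [-1.209, 1.213, 1.211]
contact_force: [0.1, -0.1, -2.1]
gripper_width: 53.8
t 4.8 tcp [498.  295.4  96.3] q [ 0.33  0.31  1.7  -0.    1.14 -1.24] w 53.8 F [ 0.1 -0.1 -2.1]
Y [-1.    -0.     0.003] Z [-0.     1.    -0.002] X [-0.003 -0.002 -1.   ]
tool shift to goal [84.3 -4.8  1. ]
```

```bash
python3 -m handwheel '[[45,30,-4.7,1,0],[45,30,0,0,0],[45,18,0,0,0],[45,0,0,0,0],[45,0,0,0,0]]'>/dev/null; python3 st.py 502.5 296.3 10.5
```

```text
t 5.22 tcp [502.9 295.9  19. ] q [ 0.32  0.44  1.71 -0.    1.   -1.24] w 53.8 F [-0.5 -0.3 -2.6]
Y [-1.     0.001  0.003] Z [ 0.001  1.    -0.001] X [-0.003 -0.001 -1.   ]
tool shift to goal [8.5 0.3 0.4]
```

```bash
python3 -m handwheel '[[45,4,0,0.4,0],[45,3,0,0,0],[45,0.5,0,0,0],[45,0,0,0,0],[45,0,0,0,0]]'; python3 st.py 502.5 296.3 10.5
```

```text
t: 5.63
tcp_pos: [504.5, 298.0, 13.5]
ee_rot: [-1.21, 1.208, 1.209]
contact_force: [-0.1, -0.3, -3.5]
gripper_width: 53.7
t 5.63 tcp [504.5 298.   13.5] q [ 0.33  0.45  1.71 -0.    0.98 -1.24] w 53.7 F [-0.1 -0.3 -3.5]
Y [-1.    -0.    -0.001] Z [-0.  1.  0.] X [ 0.001  0.    -1.   ]
tool shift to goal [ 2.9  2.  -1.7]
```

```bash
for i in 1 2 3 4; do python3 -m handwheel '[[45,0,0,0,0]]' | grep tcp_pos; done
```

```text
tcp_pos: [504.5, 298.0, 13.3]
tcp_pos: [504.3, 297.9, 13.1]
tcp_pos: [504.2, 297.9, 13.0]
tcp_pos: [504.1, 297.9, 12.9]
```

```bash
python3 -m handwheel '[[45,1.5,1,-0.8,0],[45,1,0,0,0],[45,0,0,0,0],[45,0,0,0,0]]'; python3 -m handwheel '[[85,0,0,0,0],[85,0,0,0,0],[85,0,0,0,0],[85,0,0,0,0],[85,0,0,0,0]]'
```

```text
t: 6.3
tcp_pos: [503.0, 297.0, 10.2]
ee_rot: [-1.209, 1.209, 1.209]
contact_force: [0.1, 0.2, -3.8]
gripper_width: 53.6
t: 6.72
tcp_pos: [503.4, 297.1, 10.6]
ee_rot: [-1.21, 1.208, 1.209]
contact_force: [0.5, 0.6, 0.9]
gripper_width: 85.2
```

```bash
python3 -m handwheel '[[85,-20,0,0,0],[85,-40,0,0,0],[85,-40,0,0,0],[85,0,0,0,0]]'>/dev/null; python3 -m handwheel '[[85,0,-8,-39.6,0],[85,0,-8,-39.6,0],[85,0,-8,-39.6,0],[85,0,-8,-39.6,0],[85,0,-8,-39.6,0]]'>/dev/null; python3 -m handwheel '[[85,0,-8,-39.6,0],[85,0,-8,-39.6,0],[85,0,-8,-39.6,0],[85,0,-8,-39.6,0],[85,0,-8,-39.6,0]]'>/dev/null; python3 -m handwheel '[[85,0,0,0,0],[85,0,0,0,0],[85,0,0,0,0]]'>/dev/null;python3 st.py 582.5 -100.2 8;  cat > shot.py <<'E'
import sys
from bench import manip
from h import *
tag=sys.argv[1]
for n in("side","top"):
    f=manip.grab_frame(n); np.save(n+tag+".npy",f,allow_pickle=True)
    a=f["img"][130:290,230:500] if n=="side" else f["img"][70:240,130:540]
    s=2.9 if n=="side" else 1.95
    cv2.imwrite(f"pics/{n}{tag}.png",cv2.resize(a,None,fx=s,fy=s,interpolation=cv2.INTER_CUBIC)[:,:,::-1])
E
python3 shot.py 4
```

```text
t 8.13 tcp [583.  -98.7 110.1] q [-0.37  0.32  1.66  0.    1.17 -1.94] w 84.7 F [ 0.5  0.3 -0.2]
Y [-1.  0.  0.] Z [0.    1.    0.001] X [-0.     0.001 -1.   ]
tool shift to goal [102.1   0.5  -1.6]
```

View pics/side4.png

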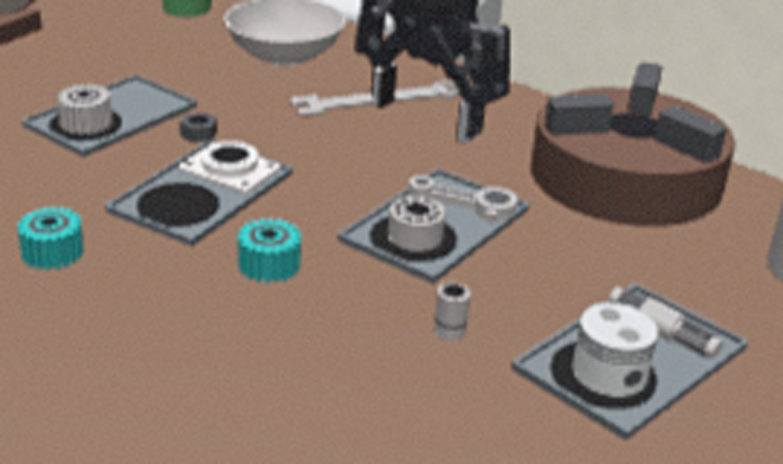

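View pics/top4.png

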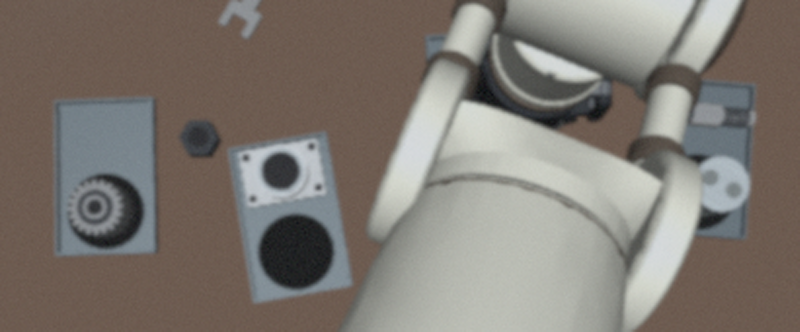

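```bash
cat > m4.py <<'E'
from h import *
import sys
L=dict(spare=((503.8,297.9),7,39.5,1),housing=((466,97),7,39.5,1),rod=((584,-97.6),7,39.5,1),shaft=((538,-323.6),7,39.5,1))
P=dict(gear=(39,28),bearing=(35,25),piston=(53,28))
tag=sys.argv[1]
for n in("top","side"):
    f=load(n+tag+".npy"); off=np.array([0,0]) if n=="top" else np.array([-3.7,-2.3])
    for a in sys.argv[2:]:
        if a in L: c,z,R,s=L[a]
        else: a,w=a.split("@");c=L[w][0];z,R=P[a];s=-1
        r=radial(f,c+off,z,R-7,R+7,s);print(n,a,r[0].round(1),round(r[1],1),r[2],round(r[3],2))
E
python3 m4.py 4 spare housing gear@spare
```

```text
top spare [503.7 297.9] 39.3 87 0.45
top housing [465.9  96.3] 38.9 120 0.24
top gear [504.1 295.6] 27.1 73 0.7
side spare [500.4 295.3] 39.5 61 0.59
side housing [462.1  93.9] 39.9 87 0.53
side gear [502.6 296.2] 28.1 48 0.53
```

```bash
python3 -m handwheel '[[85,35,0.5,-1.5,0],[85,35,0,0,0],[85,24,0,0,0],[85,0,0,0,0],[85,0,0,0,0]]'>/dev/null; python3 st.py 582.5 -100.2 8
```

```text
t 8.65 tcp [581.5 -98.8  15.3] q [-0.37  0.46  1.69  0.    1.   -1.95] w 85.4 F [ 0.7  0.4 -0.5]
Y [-1.    -0.002  0.003] Z [-0.002  1.     0.001] X [-0.003  0.001 -1.   ]
tool shift to goal [ 7.3 -1.  -1.5]
```

```bash
python3 -m handwheel '[[85,5,-0.6,-0.8,0],[85,2,0,0,0],[85,0,0,0,0],[85,0,0,0,0]]' | grep -E "tcp|force"; python3 -m handwheel '[[40,0,0,0,0],[40,0,0,0,0],[40,0,0,0,0],[40,0,0,0,0],[40,0,0,0,0]]' 50 | grep -E "tcp|force|wid";python3 -m handwheel '[[40,0,0,0,0],[40,0,0,0,0],[40,0,0,0,0]]'; python3 st.py
```

```text
tcp_pos: [584.2, -101.5, 10.6]
contact_force: [-0.7, 0.0, 0.3]
tcp_pos: [583.9, -101.4, 10.0]
contact_force: [-1.1, 0.1, 4.7]
gripper_width: 48.6
t: 9.65
tcp_pos: [583.8, -101.4, 10.0]
ee_rot: [-1.21, 1.209, 1.209]
contact_force: [-1.5, 1.8, 5.6]
gripper_width: 48.9
t 9.65 tcp [ 583.8 -101.4   10. ] q [-0.38  0.47  1.69  0.    0.98 -1.95] w 48.9 F [-1.5  1.8  5.6]
Y [-1.    -0.    -0.001] Z [-0.  1. -0.] X [ 0.001 -0.    -1.   ]
```

```bash
python3 -m handwheel '[[40,-10,0,0,0],[40,-30,0,0,0],[40,-30,0,0,0],[40,-20,0,0,0],[40,0,0,0,0]]'; python3 -m handwheel '[[40,0,14,25,0],[40,0,20,33,0],[40,0,20,33,0],[40,0,20,33,0],[40,0,20,33,0]]' >/dev/null;  python3 -m handwheel '[[40,0,20,33,0],[40,0,4.6,5.3,0],[40,0,0,0,0],[40,0,0,0,0],[40,0,0,0,0]]' >/dev/null; python3 -m handwheel '[[40,0,0,0,0],[40,0,0,0,0],[40,0,0,0,0]]' >/dev/null;python3 st.py 465.2 94 11
```

```text
t: 10.07
tcp_pos: [586.3, -102.4, 104.4]
ee_rot: [-1.216, 1.206, 1.202]
contact_force: [1.3, -0.5, -1.7]
gripper_width: 48.4
t 11.15 tcp [465.1  93.3  99.2] q [-0.06  0.05  2.   -0.    1.1  -1.63] w 48.7 F [-0.1 -0.2 -3.5]
Y [-1.     0.001  0.   ] Z [ 0.001  1.    -0.   ] X [-0. -0. -1.]
tool shift to goal [88.2 -0.1  0.7]
```

```bash
python3 -m handwheel '[[40,30,0,0.4,0],[40,30,0,0,0],[40,20,0,0,0],[40,0,0,0,0],[40,0,0,0,0]]' >/dev/null; python3 -m handwheel '[[40,0,0,0,0],[40,0,0,0,0],[40,0,0,0,0]]' >/dev/null;python3 st.py 465.2 94 11
```

```text
t 11.82 tcp [466.3  94.3  21. ] q [-0.06  0.19  2.02 -0.    0.92 -1.63] w 48.7 F [ 0.6 -0.4 -2.7]
Y [-1.    -0.    -0.003] Z [-0.  1. -0.] X [ 0.003 -0.    -1.   ]
tool shift to goal [10.   1.1 -0.3]
```

```bash
python3 -m handwheel '[[40,5,0.5,0,0],[40,3,0,0,0],[40,0,0,0,0],[40,0,0,0,0]]'; python3 -m handwheel '[[40,1,0,0,0],[40,0,0,0,0],[40,0,0,0,0]]'; python3 shot.py 5
python3 - <<'E'
from h import *
f=load("side5.npy");cv2.imwrite("pics/side5b.png",cv2.resize(f["img"][150:230,240:350,::-1],None,fx=7,fy=7,interpolation=cv2.INTER_CUBIC))
E
```

```text
t: 12.15
tcp_pos: [463.8, 94.4, 11.0]
ee_rot: [-1.209, 1.21, 1.21]
contact_force: [-0.6, 0.9, -3.0]
gripper_width: 48.5
t: 12.4
tcp_pos: [464.1, 94.4, 10.3]
ee_rot: [-1.209, 1.209, 1.21]
contact_force: [0.3, -0.0, -3.3]
gripper_width: 48.5
```

View pics/side5b.png

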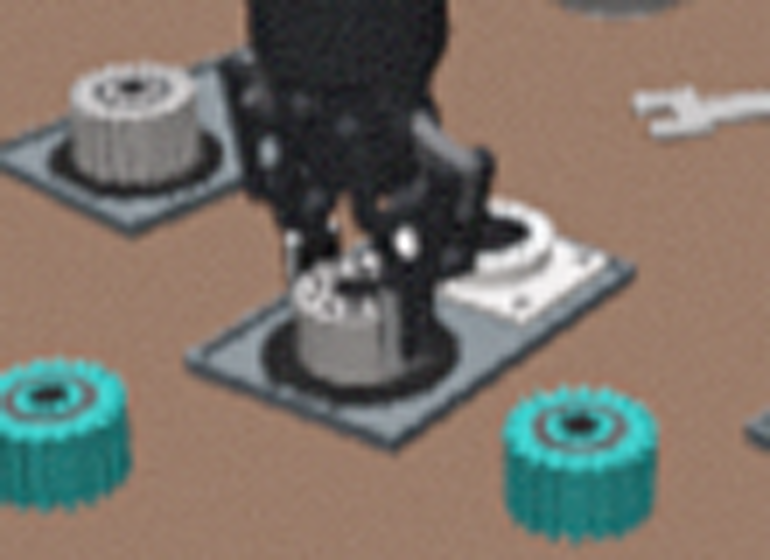

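```bash
python3 -m handwheel '[[40,0.8,0,0,0],[40,0,0,0,0],[40,0,0,0,0]]'|grep -E "tcp|force"; python3 -m handwheel '[[85,0,0,0,0],[85,0,0,0,0],[85,0,0,0,0],[85,0,0,0,0],[85,0,0,0,0]]'; python3 -m handwheel '[[85,-20,0,0,0],[85,-40,0,0,0],[85,-40,0,0,0],[85,-20,0,0,0]]'>/dev/null; python3 -m handwheel '[[85,0,-7,-40,0],[85,0,-7,-40,0],[85,0,-7,-40,0],[85,0,-7,-40,0],[85,0,-7,-40,0]]' >/dev/null;python3 -m handwheel '[[85,0,-7,-40,0],[85,0,-7,-40,0],[85,0,-7,-40,0],[85,0,-7,-40,0],[85,0,-7,-40,0]]' >/dev/null;python3 -m handwheel '[[85,0,-4.7,-22,0],[85,0,0,0,0],[85,0,0,0,0],[85,0,0,0,0],[85,0,0,0,0]]' >/dev/null; python3 st.py 538.7 -328.1 15; python3 shot.py 6; python3 m4.py 6 rod housing bearing@housing spare gear@spare
```

```text
tcp_pos: [464.4, 94.4, 10.0]
contact_force: [-3.0, -0.0, 4.7]
t: 13.17
tcp_pos: [464.3, 94.4, 9.5]
ee_rot: [-1.21, 1.209, 1.209]
contact_force: [-0.1, 0.2, -0.2]
gripper_width: 85.3
t 14.75 tcp [ 538.8 -326.   129.2] q [-0.74  0.39  1.53  0.    1.23 -2.31] w 85.1 F [ 0.4 -0.2 -0.5]
Y [-1.    -0.002  0.001] Z [-0.002  1.     0.001] X [-0.001  0.001 -1.   ]
tool shift to goal [ 1.142e+02  1.000e-01 -2.200e+00]
top rod [583.9 -97.3] 39.1 120 0.26
top housing [465.9  96.3] 38.9 120 0.21
top bearing [465.5  94.3] 25.8 120 0.16
top spare [503.8 298. ] 39.3 89 0.43
top gear [503.8 295.7] 27.2 69 0.62
side rod [580.2 -99.4] 39.8 88 0.44
side housing [462.1  93.7] 39.8 66 0.48
side bearing [464.1  92.8] 27.3 49 0.55
side spare [500.  294.7] 39.5 64 0.56
side gear [501.9 296.1] 28.0 53 0.66
```

View pics/top6.png

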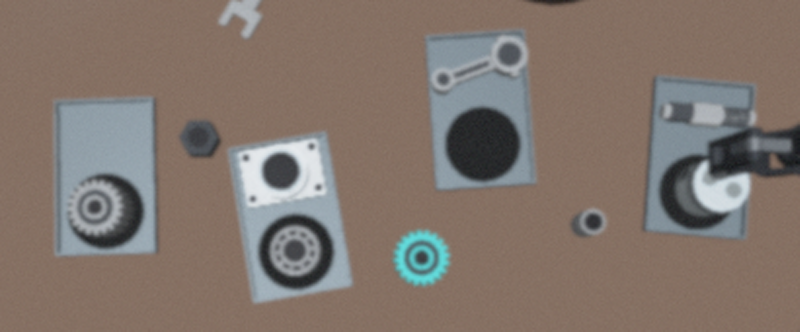

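View pics/side6.png

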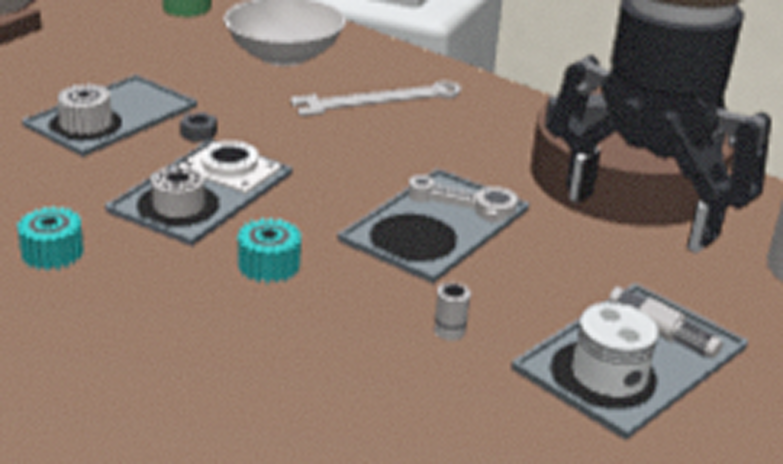

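```bash
python3 -m handwheel '[[85,35,0,-2.4,0],[85,35,0,0,0],[85,30,0,0,0],[85,9,0,0,0],[85,0,0,0,0]]'>/dev/null;python3 -m handwheel '[[85,0,0,0,0],[85,0,0,0,0],[85,0,0,0,0]]'>/dev/null; python3 st.py 538.7 -328.6 14
```

```text
t 15.52 tcp [ 540.6 -331.3   23.4] q [-0.74  0.53  1.56 -0.    1.04 -2.31] w 85.1 F [-0.3 -0.4  0.1]
Y [-1.    -0.001 -0.004] Z [-0.     1.    -0.003] X [ 0.004 -0.003 -1.   ]
tool shift to goal [9.4 2.  2.7]
```

```bash
python3 -m handwheel '[[85,5,0.6,1.2,0],[85,3,0,0,0],[85,0,0,0,0],[85,0,0,0,0]]' | grep -E "tcp|force"; python3 -m handwheel '[[45,0,0,0,0],[45,0,0,0,0],[45,0,0,0,0],[45,0,0,0,0],[45,0,0,0,0]]' 50 | grep -E "tcp|force|wid";python3 -m handwheel '[[45,0,0,0,0],[45,0,0,0,0],[45,0,0,0,0]]'; python3 st.py
```

```text
tcp_pos: [538.1, -328.6, 12.3]
contact_force: [0.4, 0.1, -0.1]
tcp_pos: [538.7, -329.1, 13.0]
contact_force: [-0.4, -0.5, 2.1]
gripper_width: 55.0
t: 16.52
tcp_pos: [538.7, -329.1, 13.0]
ee_rot: [-1.21, 1.209, 1.209]
contact_force: [0.7, -0.1, 3.4]
gripper_width: 54.8
t 16.52 tcp [ 538.7 -329.1   13. ] q [-0.74  0.55  1.57 -0.    1.03 -2.31] w 54.8 F [ 0.7 -0.1  3.4]
Y [-1.    -0.    -0.001] Z [-0.     1.    -0.001] X [ 0.001 -0.001 -1.   ]
```

```bash
python3 -m handwheel '[[45,-10,0,0,0],[45,-30,0,0,0],[45,-30,0,0,0],[45,-25,0,0,0],[45,0,0,0,0]]'; python3 -m handwheel '[[45,0,-7,27,0],[45,0,-7,37,0],[45,0,-7,37,0],[45,0,-7,37,0],[45,0,-7,37,0]]' >/dev/null;  python3 -m handwheel '[[45,0,-7,37,0],[45,0,-1.5,18.8,0],[45,0,0,0,0],[45,0,0,0,0],[45,0,0,0,0]]' >/dev/null; python3 -m handwheel '[[45,25,0,0,0],[45,30,0,0,0],[45,20,0,0,0],[45,0,0,0,0],[45,0,0,0,0]]' >/dev/null; python3 -m handwheel '[[45,0,0,0,0],[45,0,0,0,0],[45,0,0,0,0]]' >/dev/null;python3 st.py 582.2 -98.3 14
```

```text
t: 16.93
tcp_pos: [541.1, -331.0, 113.9]
ee_rot: [-1.218, 1.208, 1.201]
contact_force: [1.0, -0.8, -0.1]
gripper_width: 55.3
t 18.43 tcp [583.2 -98.8  34.5] q [-0.37  0.42  1.69 -0.    1.02 -1.94] w 55.1 F [-1.3 -0.6 -2.9]
Y [-1.     0.    -0.003] Z [ 0.     1.    -0.001] X [ 0.003 -0.001 -1.   ]
tool shift to goal [20.5  1.1  0.5]
```

```bash
python3 -m handwheel '[[45,10,0.4,0.3,0],[45,6,0,0,0],[45,2,0,0,0],[45,0,0,0,0],[45,0,0,0,0]]'; python3 shot.py 7
python3 - <<'E'
from h import *
f=load("side7.npy");cv2.imwrite("pics/side7b.png",cv2.resize(f["img"][160:240,320:430,::-1],None,fx=7,fy=7,interpolation=cv2.INTER_CUBIC))
E
```

```text
t: 18.85
tcp_pos: [581.2, -97.5, 14.2]
ee_rot: [-1.209, 1.209, 1.21]
contact_force: [-0.1, -0.3, -2.2]
gripper_width: 54.8
```

View pics/side7b.png

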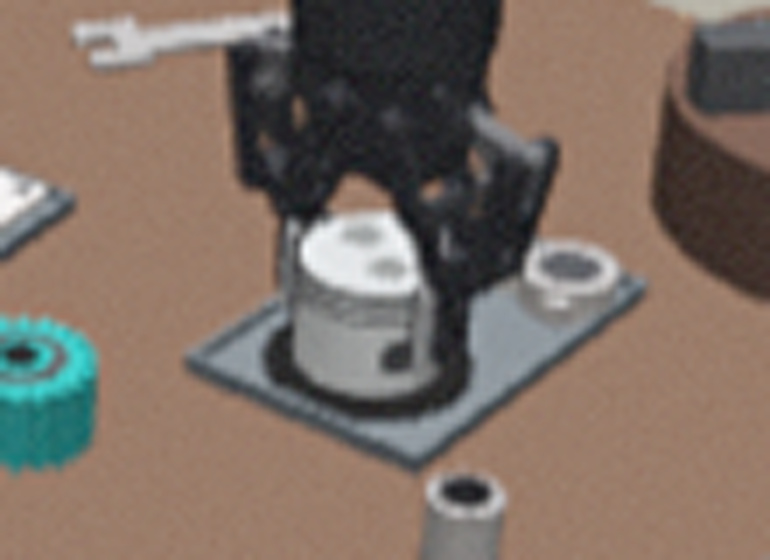

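```bash
python3 -m handwheel '[[45,1,0,0,0],[45,0,0,0,0],[45,0,0,0,0]]'|grep -E "tcp|force";python3 -m handwheel '[[45,1,0,0,0],[45,0,0,0,0],[45,0,0,0,0]]'|grep -E "tcp|force"
```

```text
tcp_pos: [581.4, -97.7, 13.5]
contact_force: [-1.1, 0.6, -3.1]
tcp_pos: [581.6, -97.7, 13.0]
contact_force: [-1.2, 0.8, 1.9]
```

```bash
python3 -m handwheel '[[85,0,0,0,0],[85,0,0,0,0],[85,0,0,0,0],[85,0,0,0,0],[85,0,0,0,0]]'; python3 -m handwheel '[[85,-20,0,0,0],[85,-40,0,0,0],[85,-40,0,0,0],[85,-20,0,0,0]]'>/dev/null; python3 -m handwheel '[[85,0,8,39.5,0],[85,0,8,39.5,0],[85,0,8,39.5,0],[85,0,8,39.5,0],[85,0,8,39.5,0]]' >/dev/null;python3 -m handwheel '[[85,0,8,39.5,0],[85,0,8,39.5,0],[85,0,8,39.5,0],[85,0,8,39.5,0],[85,0,7,39.5,0]]' >/dev/null;python3 -m handwheel '[[85,0,0,0,0],[85,0,0,0,0],[85,0,0,0,0],[85,0,0,0,0],[85,0,0,0,0]]' >/dev/null; python3 st.py 503 296.7 9; python3 shot.py 8; python3 m4.py 8 rod piston@rod shaft
```

```text
t: 19.87
tcp_pos: [581.5, -97.7, 12.5]
ee_rot: [-1.21, 1.209, 1.209]
contact_force: [0.0, 0.9, 0.4]
gripper_width: 84.2
t 21.45 tcp [502.8 296.  132.5] q [ 0.33  0.27  1.67 -0.    1.2  -1.24] w 85.4 F [0.2 0.  0. ]
Y [-1.     0.002  0.   ] Z [ 0.002  1.    -0.   ] X [-0. -0. -1.]
tool shift to goal [123.5  -0.2   0.7]
top rod [584.3 -97.6] 39.3 88 0.47
top piston [583.3 -97.3] 27.9 120 0.42
top shaft [ 538.2 -323.6] 39.3 120 0.3
side rod [580.2 -99.3] 40.0 56 0.49
side piston [580.6 -98.8] 28.8 85 0.61
side shaft [ 534.7 -325.3] 39.9 103 0.47
```

View pics/side8.png

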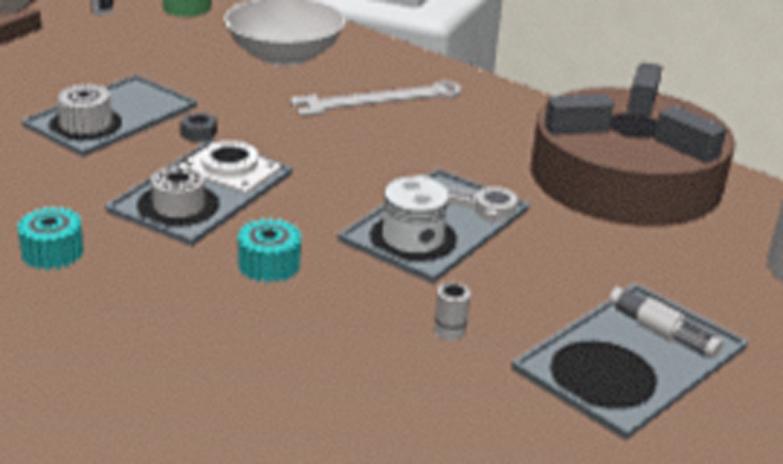

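View pics/top8.png

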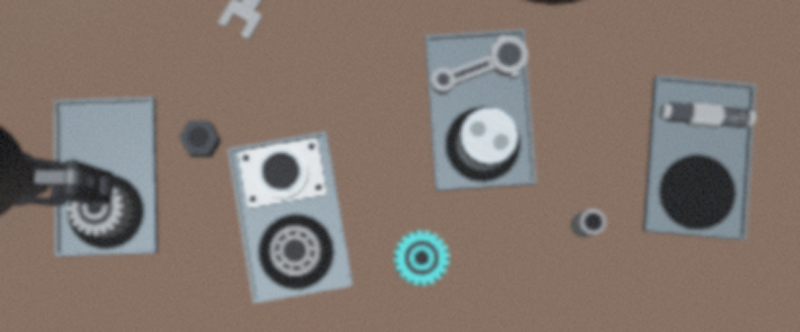

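```bash
python3 -m handwheel '[[85,35,0,0.4,0],[85,35,0,0,0],[85,30,0,0,0],[85,17,0,0,0],[85,0,0,0,0]]'>/dev/null;python3 -m handwheel '[[85,0,0,0,0],[85,0,0,0,0],[85,0,0,0,0]]'>/dev/null; python3 st.py 503 296.7 9.5
```

```text
t 22.22 tcp [504.2 298.1  17.8] q [ 0.33  0.44  1.71  0.    0.99 -1.24] w 84.8 F [-0.3 -1.  -0.2]
Y [-1.     0.    -0.004] Z [0.    1.    0.001] X [ 0.004  0.001 -1.   ]
tool shift to goal [ 8.3  1.2 -1.5]
```

```bash
python3 -m handwheel '[[85,5,0.6,-0.8,0],[85,2,0,0,0],[85,0,0,0,0],[85,0,0,0,0]]' | grep -E "tcp|force"; python3 -m handwheel '[[45,0,0,0,0],[45,0,0,0,0],[45,0,0,0,0],[45,0,0,0,0],[45,0,0,0,0]]' 50 | grep -E "tcp|force|wid";python3 -m handwheel '[[45,0,0,0,0],[45,0,0,0,0],[45,0,0,0,0]]'; python3 st.py
```

```text
tcp_pos: [501.6, 296.9, 8.5]
contact_force: [0.2, 0.1, 0.2]
tcp_pos: [502.1, 297.1, 9.0]
contact_force: [-0.8, 0.3, 3.2]
gripper_width: 54.1
t: 23.22
tcp_pos: [502.0, 297.1, 8.9]
ee_rot: [-1.21, 1.208, 1.209]
contact_force: [-0.4, -0.3, 3.6]
gripper_width: 53.3
t 23.22 tcp [502.  297.1   8.9] q [ 0.33  0.45  1.72  0.    0.97 -1.24] w 53.3 F [-0.4 -0.3  3.6]
Y [-1.    -0.    -0.001] Z [-0.  1.  0.] X [ 0.001  0.    -1.   ]
```

```bash
python3 -m handwheel '[[45,-10,0,0,0],[45,-30,0,0,0],[45,-40,0,0,0],[45,-35,0,0,0],[45,0,0,0,0]]'; python3 -m handwheel '[[45,0,-2,-30,0],[45,0,-2,-40,0],[45,0,-2,-40,0],[45,0,-2,-40,0],[45,0,-2,-40,0]]' >/dev/null;python3 -m handwheel '[[45,0,-2,-40,0],[45,0,-2,-40,0],[45,0,-2,-40,0],[45,0,-2,-40,0],[45,0,-2,-40,0]]' >/dev/null;python3 -m handwheel '[[45,0,-2,-40,0],[45,0,-2,-40,0],[45,0,-2,-40,0],[45,0,-2,-40,0],[45,0,-2,-40,0]]' >/dev/null;python3 -m handwheel '[[45,0,-3.3,-31.9,0],[45,0,0,0,0],[45,0,0,0,0],[45,0,0,0,0],[45,0,0,0,0]]' >/dev/null; python3 -m handwheel '[[45,0,0,0,0],[45,0,0,0,0],[45,0,0,0,0]]' >/dev/null; python3 st.py 535.3 -324.8 10
```

```text
t: 23.63
tcp_pos: [506.1, 298.5, 131.7]
ee_rot: [-1.212, 1.197, 1.202]
contact_force: [2.7, 0.8, -1.8]
gripper_width: 53.7
t 25.55 tcp [ 535.3 -324.1  123.6] q [-0.74  0.38  1.54  0.    1.21 -2.31] w 53.3 F [-0.  -0.2 -2.7]
Y [-1.    -0.001  0.   ] Z [-0.001  1.     0.   ] X [-0.  0. -1.]
tool shift to goal [113.6   0.   -0.7]
```

```bash
python3 -m handwheel '[[45,30,0,-0.4,0],[45,35,0,0,0],[45,25,0,0,0],[45,10,0,0,0],[45,0,0,0,0]]' >/dev/null; python3 -m handwheel '[[45,0,0,0,0],[45,0,0,0,0],[45,0,0,0,0]]' >/dev/null; python3 st.py 535.3 -324.8 10; python3 shot.py 9
python3 - <<'E'
from h import *
f=load("side9.npy");cv2.imwrite("pics/side9b.png",cv2.resize(f["img"][190:290,380:510,::-1],None,fx=6,fy=6,interpolation=cv2.INTER_CUBIC))
E
```

```text
t 26.22 tcp [ 536.8 -326.7   26.2] q [-0.74  0.52  1.58 -0.    1.04 -2.31] w 53.7 F [ 1.2 -0.  -2.4]
Y [-1.    -0.    -0.003] Z [-0.     1.    -0.003] X [ 0.003 -0.003 -1.   ]
tool shift to goal [16.2  1.5  2. ]
```

View pics/side9b.png

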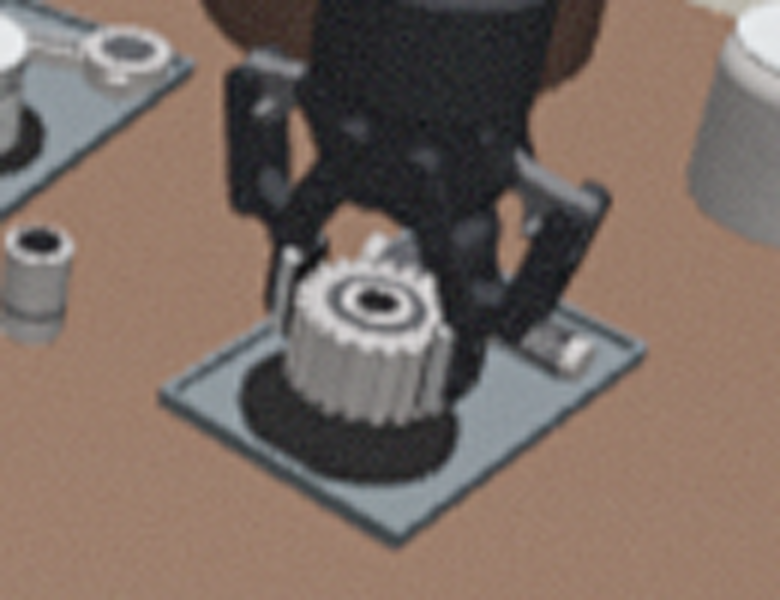

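View pics/top9.png

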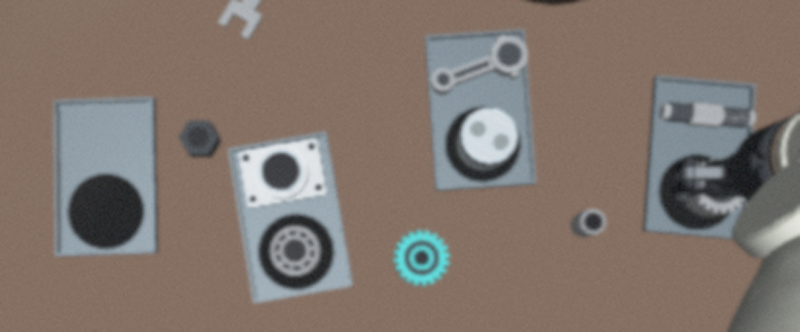

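Run:
```python
from h import *
f=load("side9.npy")
for z in(52,55,58):print(z,radial(f,(536,-327),z,21,35,-1))
print(radial(f,(535,-325),7,32,47,1))
g=load("side3.npy");
for z in (131,134): print(radial(g,(464,97),z,21,35,-1))
```

```text
52 (array([ 542.1965329 , -323.60744886]), np.float64(27.11978138180237), 42, np.float64(0.6483356307850177))
55 (array([ 538.51275652, -325.44170116]), np.float64(26.910601882295957), 39, np.float64(0.5503465585245166))
58 (array([ 534.71181633, -327.07189398]), np.float64(26.721031081416616), 38, np.float64(0.5039748331958983))
(array([ 535.10477727, -325.1643065 ]), np.float64(39.98233819351209), 57, np.float64(0.4941889037857942))
(array([466.48679292,  98.75235457]), np.float64(27.811865850942148), 39, np.float64(0.6299524523513047))
(array([462.47919032,  93.60574279]), np.float64(27.6349706669166), 37, np.float64(0.5677550289938463))
```

```bash
python3 -m handwheel '[[45,8,1,1.2,0],[45,5,0,0,0],[45,1.5,0,0,0],[45,0,0,0,0],[45,0,0,0,0]]'; python3 -m handwheel '[[45,1,0,0,0],[45,0,0,0,0],[45,0,0,0,0]]'|grep -E "tcp|force"; python3 -m handwheel '[[45,0.7,0,0,0],[45,0,0,0,0],[45,0,0,0,0]]'|grep -E "tcp|force"; python3 shot.py 10
python3 - <<'E'
from h import *
f=load("side10.npy")
for z in(39,40):print(z,radial(f,(536,-327),z,21,35,-1))
cv2.imwrite("pics/side10b.png",cv2.resize(f["img"][190:290,380:510,::-1],None,fx=6,fy=6,interpolation=cv2.INTER_CUBIC))
E
```

```text
t: 26.73
tcp_pos: [534.0, -324.0, 9.0]
ee_rot: [-1.209, 1.209, 1.21]
contact_force: [-1.9, 1.2, 1.1]
gripper_width: 53.9
tcp_pos: [534.2, -324.1, 8.9]
contact_force: [-3.4, 2.8, 7.0]
tcp_pos: [534.2, -324.1, 9.0]
contact_force: [-6.3, 5.1, 11.7]
39 (array([ 533.32037532, -323.37757494]), np.float64(26.933520560805064), 47, np.float64(0.5227287756214088))
40 (array([ 532.21788593, -323.8808178 ]), np.float64(26.871649395769072), 48, np.float64(0.5561042068605395))
```

View pics/side10b.png

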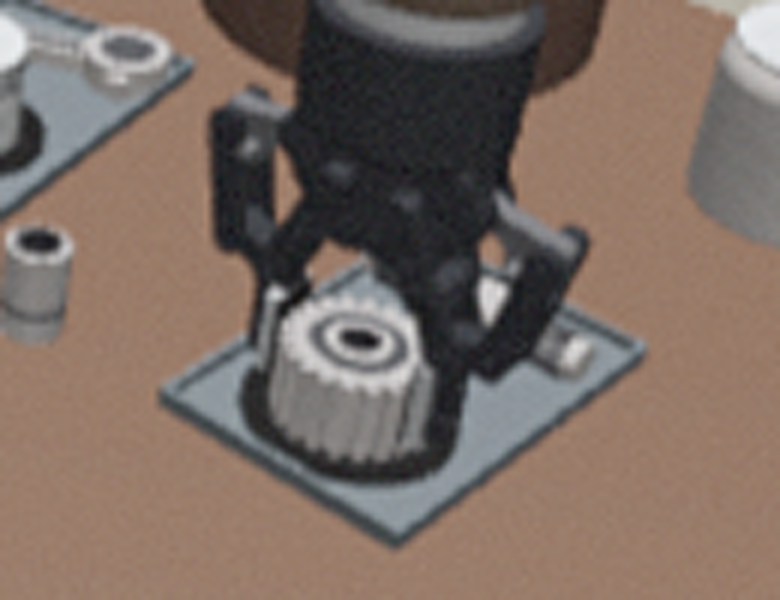

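```bash
python3 -m handwheel '[[45,-4,0,0,0],[45,0,-1.2,-1.3,0],[45,2,0,0,0],[45,0,0,0,0],[45,0,0,0,0]]'|grep -E "tcp|force"; python3 -m handwheel '[[45,0.6,0,0,0],[45,0,0,0,0],[45,0,0,0,0]]'|grep -E "tcp|force"
```

```text
tcp_pos: [535.5, -325.6, 9.0]
contact_force: [-0.1, -0.8, -2.1]
tcp_pos: [535.5, -325.7, 9.0]
contact_force: [-0.9, 0.3, 2.2]
```

Contact; release, lift, and move aside for a clear view.

```bash
python3 -m handwheel '[[85,0,0,0,0],[85,0,0,0,0],[85,0,0,0,0],[85,0,0,0,0],[85,0,0,0,0]]'; python3 -m handwheel '[[85,-20,0,0,0],[85,-40,0,0,0],[85,-40,0,0,0],[85,-40,0,0,0],[85,-30,0,0,0]]'>/dev/null; python3 -m handwheel '[[85,0,30,-25,0],[85,0,30,-25,0],[85,0,30,-25,0],[85,0,30,-25,0],[85,0,0,0,0]]' >/dev/null;python3 -m handwheel '[[85,0,0,0,0],[85,0,0,0,0],[85,0,0,0,0]]'; python3 shot.py 11; python3 m4.py 11 shaft gear@shaft rod piston@rod housing bearing@housing
python3 - <<'E'
from h import *
f=load("top11.npy");print("nut px/socket:",ray(f,(232,141),18),ray(f,(434,183.5),40))
d=cv2.absdiff(load("top0.npy")["img"],f["img"]).max(2)
print(d[125:158,215:250].max(),d[172:195,420:446].max(), d[185:220,330:362].max(), d[245:285,250:290].max())
cv2.imwrite("pics/top11f.png",f["img"][:,:,::-1])
E
```

```text
t: 28.42
tcp_pos: [535.4, -325.4, 8.6]
ee_rot: [-1.209, 1.209, 1.209]
contact_force: [1.2, -0.5, -0.3]
gripper_width: 84.9
t: 29.5
tcp_pos: [416.3, -424.6, 178.6]
ee_rot: [-1.21, 1.208, 1.21]
contact_force: [0.1, 0.4, -0.3]
gripper_width: 84.8
top shaft [ 538.1 -323.1] 39.0 69 0.27
top gear [ 537.6 -326.7] 28.3 62 0.67
top rod [584.3 -97.5] 39.3 86 0.44
top piston [583.3 -97.4] 27.9 120 0.45
top housing [465.9  96.3] 38.9 120 0.2
top bearing [465.5  94.3] 25.8 120 0.19
side shaft [ 534.3 -325.4] 39.6 65 0.42
side gear [ 535.6 -325.5] 27.4 64 0.58
side rod [580.3 -99.5] 40.0 54 0.47
side piston [580.5 -98.7] 28.8 84 0.63
side housing [462.1  93.7] 39.7 66 0.49
side bearing [464.   92.7] 27.4 53 0.55
nut px/socket: [[580.17806331 198.93855246  18.        ]] [[ 500.83009706 -205.49240896   40.        ]]
8 8 9 8
```

View pics/top11f.png

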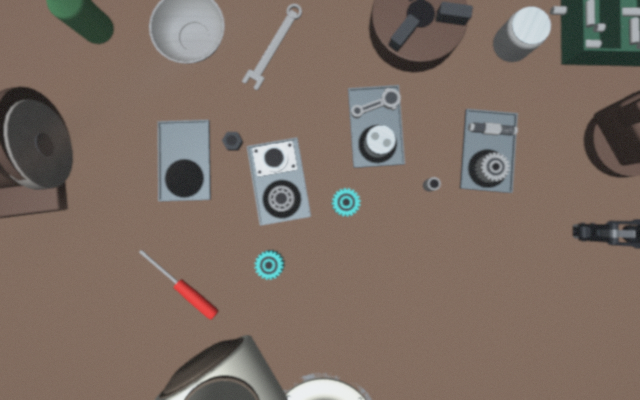

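View pics/side11.png

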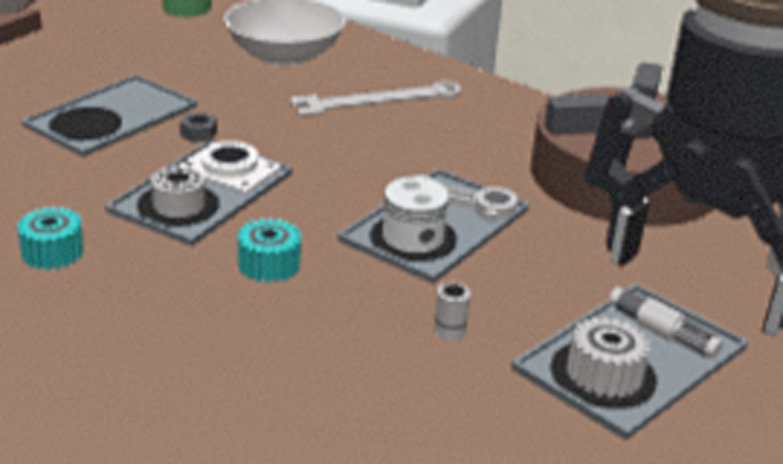

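Run:
```python
from h import *
f=load("top11.npy");g=cv2.cvtColor(f["img"],cv2.COLOR_RGB2GRAY)
for n,w,z in(("gear",(536,-325),39),("bearing",(465,94.5),35)):
  u=proj(f,[*w,z])[0];x,y=int(round(u[0])),int(round(u[1]))
  p=g[y-5:y+6,x-5:x+6].astype(float);wt=np.clip(105-p,0,None) ;yy,xx=np.mgrid[-5:6,-5:6];wt[np.hypot(xx,yy)>4.6]=0
  c=(x+(wt*xx).sum()/wt.sum(),y+(wt*yy).sum()/wt.sum());print(n,c,ray(f,c,z)[0,:2])
a=[cv2.resize(f["img"][cy-32:cy+32,cx-32:cx+32,::-1],(390,390),interpolation=cv2.INTER_CUBIC) for cx,cy in((490,168),(281,199))]
cv2.imwrite("pics/z11.png",np.hstack(a))
```

```text
gear (np.float64(495.45025417574436), np.float64(166.20479302832243)) [ 537.82137563 -326.0725332 ]
bearing (np.float64(280.8842572062084), np.float64(197.94456762749445)) [465.76865088  94.19092299]
```

View pics/z11.png

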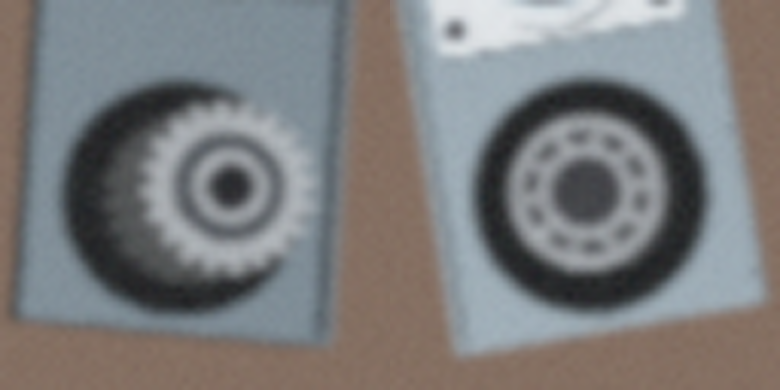

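```bash
python3 -c "
from bench import manip
print(manip.get_state()['t'],manip.get_state()['gripper_width']);print(manip.job_done())"
```

```text
29.6 85.09169177271276
the job is handed in; nothing more can be done
None
```

The piston now stands in the connecting-rod tray, the gear in the gear-shaft tray and the bearing in the bearing-housing tray. All three are upright on their discs and released. I parked the gear on the spare tray first, then moved the bearing, the piston and finally the gear. I handed the job in at about 29.6 s, with the gripper open and clear of everything.

**Centring, last pictures:**

| Part | Top camera, distance from disc centre | Side camera, distance from disc centre |
|---|---|---|
| Piston | about 1 mm | about 1 mm |
| Bearing | about 2 mm | about 2 mm (poorer fit: its outline came out about 2.4 mm too big in radius) |
| Gear | 2.6 mm by its bore, 3.6 mm by its toothed rim | about 1.3 mm |

- **Disagreements:** for the gear, the two cameras differ by 1 to 2 mm. They also differ from each other by about 4 mm in absolute position. I therefore judged centring only by each part's offset from its disc within the same picture. I did not correct the remaining 1 to 3 mm.
- **Bystanders:** the nut, the socket and both turquoise gears show no change between the first and last top pictures.
- **Forces:** the readings I took stayed under about 12 N. The highest was while setting the gear down; I lifted it slightly and lowered it again before letting go.

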